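Hang the cleaned parts basket on the gated drip hook

TASK

The basket of cleaned rings has to drip dry: carry it upright to the drip rack and hang it by its handle on both prongs of the twin hook, pressing the handle down past the two red spring gates until they snap shut over it. Leave it hanging level and still over the tray, and do not move the other things on the bench.

Things in the scene. Friction and masses are not known exactly. Their poses are not given: they have to be found in the camera images.
- bail_grip (a point): Centre of the blue grip block (16 x by 36 y by 16 z mm) on the steel wire basket's fixed upright handle; pinch it from above across x. A straight 8 mm bar runs through it along y, between vertical legs 120 mm apart (axes). Basket bottom 150 mm below this point; clear window between bar and rim 96 mm high. z up. Same either way round.
- hook_seat (a point): Where the axis of the handle bar's middle lies when hung home: midway between the two prongs, 220 mm above the bench. x level, from the open front of the hooks towards the post; y along the hung bar; z up. The mouth opens upward, x = -9 to +13 mm: press the bar straight down at x = -5 to +3 mm, parallel to y, centred in y (14 mm to spare each way).
- rack: Fixed drip rack, axes as hook_seat, origin under the seat. Two steel J prongs (7 mm rod) at y = +-36 mm, from 11 mm below the seat to front tips at x = -24 mm, 46 mm above it (highest point); back legs at x = +17 mm run at 40 mm above the seat to a cross bar and post at x = +88 mm. White tray below, 24 mm high. Bring the basket in from the front (-x), bar above the tips, rim below the prongs.
- gate_left (a joint): Red spring gate (4 mm wire, 29 mm long) over the prong at y = +36 mm, hinged at the top of the back leg, closing the mouth about 30 mm above the seat. 0 rad = shut, up to 1.15 as pressed down into the hook; it cannot open upward. Takes 1 N to start, 3 to 5 N to pass (the pair: more than the basket's weight); springs shut once the bar is near the seat.
- gate_right (a joint): The same gate of the prong at y = -36 mm.
- jar: Amber glass jar, 64 mm across, 85 mm high; origin at the centre of its underside. To be left alone.
- block: Steel and rubber bench block 70 mm square with a brass stub, 64 mm high in all; origin under its centre. To be left alone.
- hammer: Hammer, 220 mm long, lying on the bench near the robot. To be left alone.
- mandrel: Tapered aluminium ring mandrel standing on a 70 mm foot, 170 mm high, at the back; origin under its centre. To be left alone.
- wheel: Grey felt polishing wheel, 100 mm across, 26 mm thick, lying flat; origin under its centre. To be left alone.
- basket: Wire basket with metal rings in it, standing free: 84 (x) by 120 (y) mm, rim 50 mm high, about 0.3 kg. Origin at the centre of its underside, axes as bail_grip, z up.
There are look-alikes about, which are no part of the job. Leave any green or yellow look-alike of the basket alone.

How it is judged:
By the outcome, as a careful person would: the job done as asked, in the order asked, and still so for the second after the job is handed in, with the robot touching nothing.
It also fails if it takes over 51 s, if anything falls off the work surface, if the arm or the gripper's body presses on something with over 40 N, if the wrist force passes 120 N, or if a joint passes its speed limit or range.

ROBOT

A 6-joint arm with a two-finger parallel gripper is mounted at the origin on the work surface. World frame = base frame: x ahead of the robot, y to its left, z up, the work surface at z = 0. Lengths are in mm, angles in rad, forces in N, time in s.
With the tool pointing down it reaches from about 275 to 725 mm from the base axis. Payload 5.6 kg.
Tool frame: the origin (TCP) lies midway between the tips of the shut fingers; the grasp point (between the pads) lies 19 mm behind it; z points along the fingers, y is the line along which they close (so a half turn about z gives the same grasp; the last joint's range is limited). The gripper opens to 85 mm and grips with 20 to 120 N. Pads are 22 mm wide; open, the fingers measure 114 mm over their backs; the gripper's body (76 mm by 85 mm) begins 54 mm behind the grasp point. The pads swing forward as they close: fully open they stand 13 mm farther back than shut.
Start: joints at [1.61, 0.255, 0.108, 0, -1.424, -0.285], TCP at [133.805, 533.469, 231.283] pointing down, gripper open.
Joint ranges: [-2.95, 2.95], [-1.21, 1.97], [-1.09, 1.5], [-2.87, 1.71], [-2.94, -0.07], [-3.05, 3.05]. Speed limits (rad/s): [2.57, 2.57, 3.14, 3.14, 3.14, 3.14].

INTERFACE

Orientations are given as a unit quaternion [w, x, y, z].
In Python, from rig import bot gives the robot as it stands.
- The arm moves only by the tool jog_arm, never from a script. Its argument "plan" is a list of rows, each an object of numbers: "tx", "ty", "tz": the shift along the tool's x, y, z in cm; "spin": the turn about the tool's z in rad. A call has exactly 5 rows; each row shifts and turns the commanded pose from where the row before left it, along the tool's axes as they then stand; what a row does not reach is not made up. A row lasts 1/12 s, in which the tool goes at most 41.7 mm and 7.16 degrees, less where a joint would pass 70% of its speed; a pose out of reach is approached as far as the arm can. A call is refused whole if a number of a shift passes 4.17 or a number of a turn 0.125, either way. A call with a gripper value outside its range is refused whole. "grip" is the opening, from -1 (shut) to 1 (fully open), so that 0 is half open, set as the call begins (left out, the last holds). The fingers move at their own pace and stop on an object; the grip force is fixed at half the most. Time passes only in rows, so rows that do not move let the fingers close, or fill a call up. It gives the time, the measured TCP pose, the force, the opening and the grip force at its end, in the units of the state.
- bot.observe(): the state, without advancing time (a new reading comes with each control period).
- bot.grab_frame(name): name is "scene" or "top"; returns the picture (400x640x3 uint8, blue, green, red); there is no depth.
- bot.camera_info(name): a dict with "fx", "fy", "cx", "cy" (pixels), "k1" (the pictures are not rectified: a ray, as slopes to the right and down, at radius r is drawn at 1 + k1 r^2 times it, then the intrinsics apply), "R" (3x3) and "t" (3): a world point X has camera coordinates R X + t. Camera axes: x right, y down, z forward; pixel columns grow to the right and rows downward; lengths in mm; the calibration is good to about 2 mm. A picture is of the moment at which its call begins. camera_info takes no time and is no camera call.
- bot.close_job(): hands the job in; it is judged then, once.
The state is a dict: "time": time; "joints": joint angles; "joint_vel": joint speeds; "joint_efforts": joint torques, N m; "eef_pos": TCP position; "eef_rot": TCP orientation; "contact_force": force on the tool from outside, world axes, zero at the start; "torque": the same for the moment, N m; "gripper_width": finger opening in mm; "gripper_force": force on a finger pad.
Only numpy, scipy, OpenCV 4.12 (cv2) and the standard library are available. Lean on these libraries where they do the work, as an engineer would, in place of code of your own. Each camera call takes 0.05 s, during which the arm holds its last target. There are 200 camera calls.

## Working session

There is one attempt and no reset: what is moved stays moved. The work goes in short steps, Python scripts to look and compute and a tool call to move; the robot and the scene stay as the last step left them, time stands still between calls to the robot, and variables do not carry over. Pictures are saved under pics/ and viewed, at most 10 in all, crops included, and the job is handed in when it is done.

Besides the shell and the picture viewer there is one more tool, called after "Call:" as name([rows], argument=value, ...), one row to a line, values as JSON. jog_arm: Moves the arm, as the interface text tells. Its arguments: {"type":"object","properties":{"plan":{"type":"array"},"grip":{"type":"number"}},"required":["plan"]}

```bash
mkdir -p pics; python3 - <<'E'
from rig import bot
import cv2,numpy as np
a=bot.grab_frame("scene");b=bot.grab_frame("top")
cv2.imwrite("pics/s0.png",a);cv2.imwrite("pics/t0.png",b)
for n in("scene","top"):print(bot.camera_info(n))
s=bot.observe();print(s["time"],s["eef_pos"],s["eef_rot"],s["gripper_width"])
E
```

```text
{'fx': 464.03642355272194, 'fy': 464.03642355272194, 'cx': 322.43293917151357, 'cy': 198.36433111447732, 'k1': -0.10644346559489656, 'R': array([[-0.11790373,  0.99289804, -0.01588067],
       [ 0.6704823 ,  0.06780091, -0.73882104],
       [-0.73249724, -0.09775747, -0.67371454]]), 't': array([  99.76057917, -234.8858697 , 2152.12099512])}
{'fx': 464.97188569652604, 'fy': 464.97188569652604, 'cx': 327.4792953270666, 'cy': 207.21573048708095, 'k1': -0.03306520583855548, 'R': array([[ 0.01997526, -0.99979347,  0.00374139],
       [-0.99730639, -0.02018944, -0.07051491],
       [ 0.07057588, -0.00232276, -0.99750371]]), 't': array([ -79.6765385 ,  542.23865632, 1743.07466717])}
0.1 [133.67304342 533.04274136 230.49625893] [ 8.50613792e-04  9.92452362e-01 -1.22627816e-01 -7.18075924e-05] 85.22965546034315
```

View pics/s0.png

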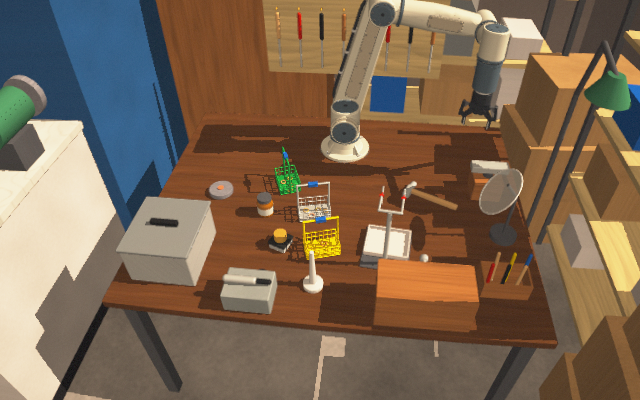

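View pics/t0.png

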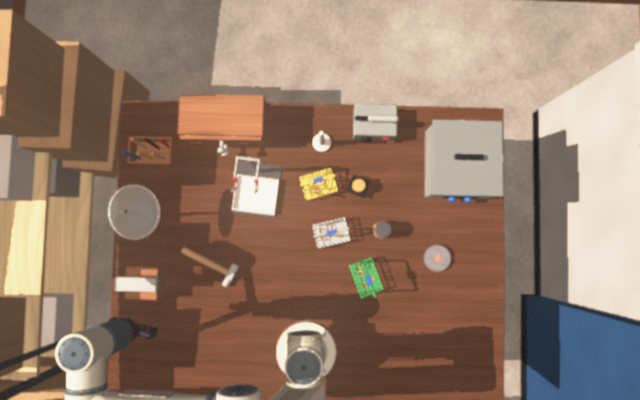

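The scene view shows the steel basket near (314,203), with its blue grip at about (313,184). The rack is at about (388,230), and the yellow and green look-alikes stand next to the basket. In the top view the basket is at (331,233) and the rack at (250,185). I'll enlarge both.

```bash
cat >h.py <<'E'
from rig import bot
import cv2,numpy as np
from scipy.spatial.transform import Rotation as Ro
def ray(n,u,v):
    c=bot.camera_info(n);x=np.array([(u-c["cx"])/c["fx"],(v-c["cy"])/c["fy"]]);s=x.copy()
    for _ in range(20): s=x/(1+c["k1"]*(s@s))
    d=c["R"].T@np.array([*s,1]);return -c["R"].T@c["t"],d/np.linalg.norm(d)
def plane(n,u,v,z):
    o,d=ray(n,u,v);return o+d*(z-o[2])/d[2]
def tri(p,q):
    A=[];b=[]
    for n,(u,v) in(("scene",p),("top",q)):
        o,d=ray(n,u,v);M=np.eye(3)-np.outer(d,d);A.append(M);b.append(M@o)
    return np.linalg.lstsq(np.vstack(A),np.hstack(b),rcond=None)[0]
def proj(n,X):
    c=bot.camera_info(n);p=c["R"]@np.array(X,float)+c["t"];s=p[:2]/p[2];s=s*(1+c["k1"]*(s@s));return s*c["fx"]+[c["cx"],c["cy"]]
def blobs(img,lo,hi,box):
    x0,y0,x1,y1=box;m=cv2.inRange(cv2.cvtColor(img[y0:y1,x0:x1],cv2.COLOR_BGR2HSV),lo,hi)
    n,_,st,ce=cv2.connectedComponentsWithStats(m)
    return [(int(st[i,4]),(ce[i]+[x0,y0]).round(1),st[i,:4]) for i in range(1,n) if st[i,4]>2]
def crop(n,img,box,f):
    x0,y0,x1,y1=box;cv2.imwrite("pics/"+n,cv2.resize(img[y0:y1,x0:x1],None,fx=f,fy=f,interpolation=cv2.INTER_CUBIC))
E
python3 - <<'E'
from h import *
a=cv2.imread("pics/s0.png");b=cv2.imread("pics/t0.png")
crop("s1.png",a,(265,150,425,270),5);crop("t1.png",b,(225,145,365,255),5)
print("blue s",blobs(a,(100,120,80),(125,255,255),(265,140,360,230)))
print("blue t",blobs(b,(100,100,60),(125,255,255),(290,160,390,310)))
for l,h in(((0,120,90),(6,255,255)),((172,120,90),(180,255,255))):
  print("red s",blobs(a,l,h,(370,180,420,230)));print("red t",blobs(b,l,h,(225,165,270,205)))
E
```

```text
blue s [(28, array([285. , 154.8]), array([18, 12,  5,  7], dtype=int32)), (48, array([312.5, 184. ]), array([43, 42, 10,  5], dtype=int32)), (57, array([320.4, 219.2]), array([51, 76, 10,  7], dtype=int32))]
blue t [(21, array([317.5, 179.4]), array([24, 18,  8,  4], dtype=int32)), (28, array([330.8, 232.1]), array([37, 70,  9,  5], dtype=int32)), (40, array([368.4, 279.8]), array([ 76, 115,   6,  10], dtype=int32))]
red s [(15, array([381.1, 194.3]), array([ 9, 12,  5,  5], dtype=int32)), (21, array([403.3, 197.2]), array([31, 15,  6,  6], dtype=int32))]
red t [(22, array([233.4, 180.1]), array([ 7, 12,  5, 10], dtype=int32)), (6, array([256.2, 181.7]), array([30, 16,  3,  3], dtype=int32))]
red s []
red t []
```

View pics/s1.png

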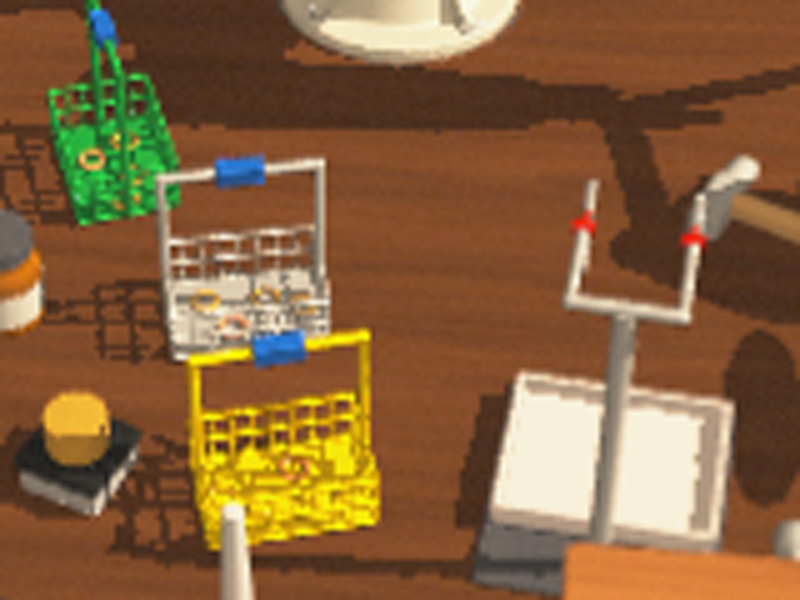

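View pics/t1.png

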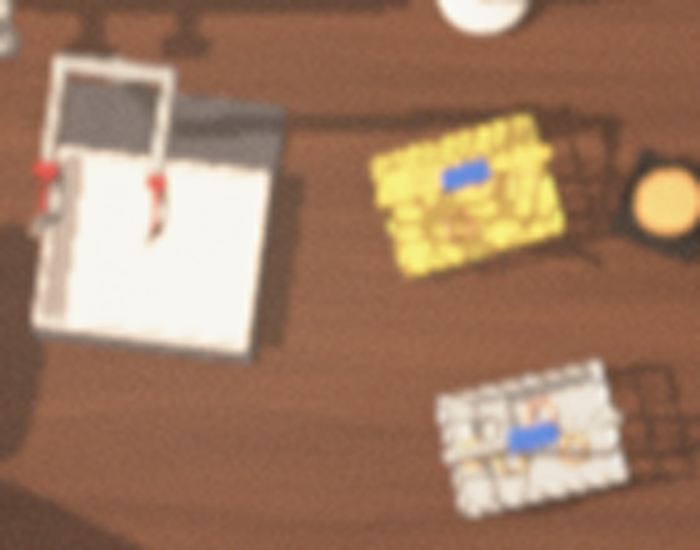

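The crops show the handle bar's ends in the scene view at (297,186) and (329.6,182.5). The rack's cross-bar corners, red hinges and prong tips are clear in both views, and the mouths face the robot (-x). Next I'll triangulate them.

```bash
python3 - <<'E'
from h import *
a=cv2.imread("pics/s0.png");b=cv2.imread("pics/t0.png")
f=lambda c:(225+c[0]/5,145+c[1]/5)
g=lambda c:(265+c[0]/5,150+c[1]/5)
np.set_printoptions(precision=1,suppress=True)
print("grip tri",tri((312.5,184),(330.8,232.1)),plane("top",330.8,232.1,157),plane("scene",312.5,184,152))
e=[plane("scene",*g(c),150) for c in((160,178),(322,162))];print("bar ends",e,np.linalg.norm(e[1]-e[0]),"mid",(e[0]+e[1])/2,"yaw",np.degrees(np.arctan2(-(e[1]-e[0])[0],(e[1]-e[0])[1])))
r=[plane("top",*f(c),50)for c in((437,400),(600,362),(627,480),(470,517))];print("rim",r,sum(r)/4)
for nm,L,R in(("corner",((690,318),(60,62)),((570,302),(170,72))),("hinge",((693,237),(47,170)),((583,224),(157,183))),("tip",((702,196),(37,232)),((593,182),(154,240)))):
  z=266 if nm=="tip" else 260
  P=[tri(g(s),f(t)) for s,t in(L,R)];print(nm,*P,"w",np.linalg.norm(P[0]-P[1]))
  Q=[plane("top",*f(t),z) for s,t in(L,R)];print("  top",*Q);Q=[plane("scene",*g(s),z) for s,t in(L,R)];print("  scn",*Q)
s=bot.observe();print(Ro.from_quat(np.roll(s["eef_rot"],-1)).as_matrix())
print([plane("top",*f(t),24) for t in((67,150),(272,170),(250,357),(35,330))])
E
```

```text
grip tri [447.5 -82.  153.1] [447.4 -81.7 157. ] [446.2 -82.4 152. ]
bar ends [array([ 458.7, -139.1,  150. ]), array([428.5, -20.9, 150. ])] 121.98275500758112 mid [443.6 -80.  150. ] yaw 14.36248884477587
rim [array([474.2, -14. ,  50. ]), array([ 504.9, -134.6,   50. ]), array([ 417.8, -156.1,   50. ]), array([388.1, -40.4,  50. ])] [446.3 -86.3  50. ]
corner [685.2 236.6 260.4] [679.6 162.3 262.1] w 74.55203868414269
  top [685.4 233.6 260. ] [680.1 160.7 260. ]
  scn [683.9 239.7 260. ] [677.  164.2 260. ]
hinge [612.9 240.3 264.3] [605.8 168.5 262.9] w 72.18794827430044
  top [613.5 239.6 260. ] [606.3 166.9 260. ]
  scn [607.6 242.4 260. ] [602.1 170.6 260. ]
tip [571.9 246.1 264.3] [567.7 171.4 266.3] w 74.83777324787022
  top [571.8 243.5 266. ] [568.1 166.8 266. ]
  scn [573.2 248.1 266. ] [566.3 176.  266. ]
[[ 1.  -0.2 -0. ]
 [-0.2 -1.  -0. ]
 [ 0.   0.  -1. ]]
[array([659.3, 272.2,  24. ]), array([647.1, 115.9,  24. ]), array([504.6, 128.6,  24. ]), array([521.8, 291.8,  24. ])]
```

Call:
jog_arm([
  {"spin": 0.125},
  {"spin": 0.125},
  {"spin": 0.125},
  {"spin": 0.125},
  {"spin": 0.125},
], grip=1)

```text
schema error: expected keys tx, ty, tz, spin
```

Call:
jog_arm([
  {"spin": 0.125},
  {"spin": 0.125},
  {"spin": 0.125},
  {"spin": 0.073},
  {},
])

```text
schema error: expected keys tx, ty, tz, spin
```

Call:
jog_arm([
  {"tx": 3.96,"ty": -0.88},
  {"tx": 3.96,"ty": -0.88},
  {"tx": 3.96,"ty": -0.88},
  {"tx": 3.96,"ty": -0.88},
  {"tx": 3.96,"ty": -0.88},
])

```text
schema error: expected keys tx, ty, tz, spin
```

Call:
jog_arm([
  {"tx": 0,"ty": 0,"tz": 0,"spin": 0.125},
  {"tx": 0,"ty": 0,"tz": 0,"spin": 0.125},
  {"tx": 0,"ty": 0,"tz": 0,"spin": 0.125},
  {"tx": 0,"ty": 0,"tz": 0,"spin": 0.125},
  {"tx": 0,"ty": 0,"tz": 0,"spin": 0.125},
], grip=1)

```text
time: 0.52
eef_pos: [133.7, 533.2, 230.7]
eef_rot: [0.001, 0.905, -0.425, 0.0]
contact_force: [0.5, -0.6, 0.2]
gripper_width: 85.5
gripper_force: 0.0
```

Call:
jog_arm([
  {"tx": 0,"ty": 0,"tz": 0,"spin": 0.125},
  {"tx": 0,"ty": 0,"tz": 0,"spin": 0.125},
  {"tx": 0,"ty": 0,"tz": 0,"spin": 0.125},
  {"tx": 0,"ty": 0,"tz": 0,"spin": 0.073},
  {"tx": 0,"ty": 0,"tz": 0,"spin": 0},
])

```text
time: 0.93
eef_pos: [133.7, 533.2, 230.8]
eef_rot: [0.0, 0.79, -0.614, 0.0]
contact_force: [-0.3, 0.9, 0.0]
gripper_width: 85.4
gripper_force: 0.0
```

Call:
jog_arm([
  {"tx": 3.96,"ty": -0.88,"tz": 0,"spin": 0},
  {"tx": 3.96,"ty": -0.88,"tz": 0,"spin": 0},
  {"tx": 3.96,"ty": -0.88,"tz": 0,"spin": 0},
  {"tx": 3.96,"ty": -0.88,"tz": 0,"spin": 0},
  {"tx": 3.96,"ty": -0.88,"tz": 0,"spin": 0},
])

```text
time: 1.35
eef_pos: [226.1, 350.7, 231.0]
eef_rot: [0.0, 0.791, -0.611, 0.0]
contact_force: [1.7, 0.8, 0.2]
gripper_width: 85.5
gripper_force: 0.0
```

Call:
jog_arm([
  {"tx": 3.96,"ty": -0.88,"tz": 0,"spin": 0},
  {"tx": 3.96,"ty": -0.88,"tz": 0,"spin": 0},
  {"tx": 3.96,"ty": -0.88,"tz": 0,"spin": 0},
  {"tx": 3.96,"ty": -0.88,"tz": 0,"spin": 0},
  {"tx": 3.96,"ty": -0.88,"tz": 0,"spin": 0},
])

```text
time: 1.77
eef_pos: [317.9, 170.0, 231.4]
eef_rot: [-0.0, 0.792, -0.611, -0.0]
contact_force: [1.3, -0.1, 0.5]
gripper_width: 85.3
gripper_force: 0.0
```

Call:
jog_arm([
  {"tx": 3.96,"ty": -0.88,"tz": 0,"spin": 0},
  {"tx": 3.96,"ty": -0.88,"tz": 0,"spin": 0},
  {"tx": 3.96,"ty": -0.88,"tz": 0,"spin": 0},
  {"tx": 3.96,"ty": -0.88,"tz": 0,"spin": 0},
  {"tx": 3.96,"ty": -0.88,"tz": 0,"spin": 0},
])

```text
time: 2.18
eef_pos: [410.0, -11.0, 231.4]
eef_rot: [-0.0, 0.791, -0.611, 0.0]
contact_force: [0.9, 1.3, 1.2]
gripper_width: 85.5
gripper_force: 0.0
```

Call:
jog_arm([
  {"tx": 3.9,"ty": -0.88,"tz": 0,"spin": 0},
  {"tx": 3.9,"ty": -0.88,"tz": 0,"spin": 0},
  {"tx": 0,"ty": 0,"tz": 1,"spin": 0},
  {"tx": 0,"ty": 0,"tz": 1,"spin": 0},
  {"tx": 0,"ty": 0,"tz": 0,"spin": 0},
])

```text
time: 2.6
eef_pos: [445.0, -80.7, 209.0]
eef_rot: [0.001, 0.79, -0.613, -0.002]
contact_force: [-0.1, 0.1, -0.4]
gripper_width: 85.2
gripper_force: 0.0
```

```bash
python3 - <<'E'
from h import *
a=bot.grab_frame("scene");s=bot.observe();print(s["eef_pos"])
crop("s2.png",a,(265,120,365,220),6)
E
```

```text
[445.41158695 -80.39115048 210.23863972]
```

View pics/s2.png

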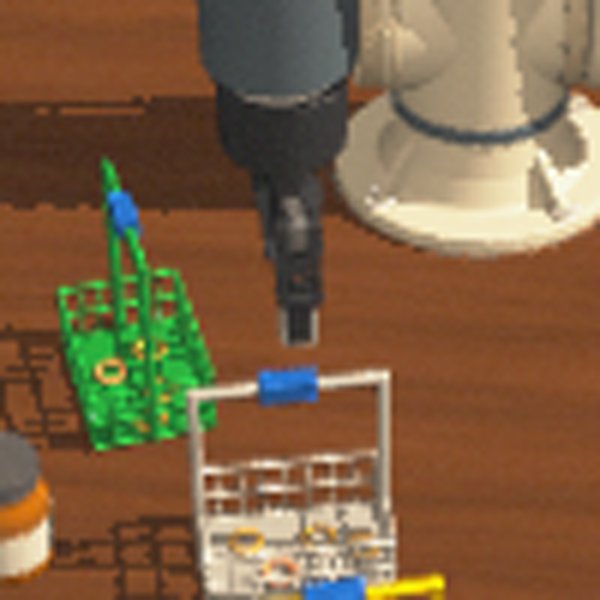

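The near finger is at crop x of about 299 and the grip at about 288. The finger stands 44 mm forward along the yawed axis, so that offset is expected and the gripper is centred. I can descend and close.

Call:
jog_arm([
  {"tx": 0.1,"ty": -0.1,"tz": 2,"spin": 0},
  {"tx": 0,"ty": 0,"tz": 2,"spin": 0},
  {"tx": 0,"ty": 0,"tz": 2,"spin": 0},
  {"tx": 0,"ty": 0,"tz": 1.7,"spin": 0},
  {"tx": 0,"ty": 0,"tz": 0,"spin": 0},
])

```text
time: 3.07
eef_pos: [445.4, -80.1, 131.9]
eef_rot: [0.002, 0.791, -0.612, -0.002]
contact_force: [-0.3, 0.9, 0.2]
gripper_width: 85.6
gripper_force: 0.0
```

Call:
jog_arm([
  {"tx": 0,"ty": 0,"tz": 0,"spin": 0},
  {"tx": 0,"ty": 0,"tz": 0,"spin": 0},
  {"tx": 0,"ty": 0,"tz": 0,"spin": 0},
  {"tx": 0,"ty": 0,"tz": 0,"spin": 0},
  {"tx": 0,"ty": 0,"tz": 0,"spin": 0},
], grip=-1)

```text
time: 3.48
eef_pos: [448.0, -80.6, 135.1]
eef_rot: [-0.001, 0.79, -0.612, 0.001]
contact_force: [0.1, 1.4, -1.0]
gripper_width: 25.8
gripper_force: 0.0
```

Call:
jog_arm([
  {"tx": 0,"ty": 0,"tz": 0,"spin": 0},
  {"tx": 0,"ty": 0,"tz": 0,"spin": 0},
  {"tx": 0,"ty": 0,"tz": 0,"spin": 0},
  {"tx": 0,"ty": 0,"tz": 0,"spin": 0},
  {"tx": 0,"ty": 0,"tz": 0,"spin": 0},
])

```text
time: 3.9
eef_pos: [447.5, -80.9, 134.9]
eef_rot: [-0.0, 0.79, -0.613, 0.0]
contact_force: [-2.9, 0.8, 5.5]
gripper_width: 14.5
gripper_force: 59.7
```

Call:
jog_arm([
  {"tx": 0,"ty": 0,"tz": -1,"spin": 0},
  {"tx": 0,"ty": 0,"tz": -1.5,"spin": 0},
  {"tx": 0,"ty": 0,"tz": -1.5,"spin": 0},
  {"tx": 0,"ty": 0,"tz": -1.5,"spin": 0},
  {"tx": 0,"ty": 0,"tz": -1.5,"spin": 0},
])

```text
time: 4.32
eef_pos: [446.9, -80.5, 204.1]
eef_rot: [0.0, 0.79, -0.613, -0.001]
contact_force: [-0.4, -1.0, -3.8]
gripper_width: 14.8
gripper_force: 58.8
```

Call:
jog_arm([
  {"tx": 0,"ty": 0,"tz": -1.5,"spin": 0},
  {"tx": 0,"ty": 0,"tz": -1.5,"spin": 0},
  {"tx": 0,"ty": 0,"tz": -1.5,"spin": 0},
  {"tx": 0,"ty": 0,"tz": -1.5,"spin": 0},
  {"tx": 0,"ty": 0,"tz": -1.0,"spin": 0},
])

```text
time: 4.73
eef_pos: [447.5, -80.6, 275.0]
eef_rot: [-0.0, 0.79, -0.613, 0.0]
contact_force: [-0.3, -0.3, -3.0]
gripper_width: 14.7
gripper_force: 58.8
```

Call:
jog_arm([
  {"tx": 0,"ty": 0,"tz": 0,"spin": 0.07},
  {"tx": 0,"ty": 0,"tz": 0,"spin": 0.07},
  {"tx": 0,"ty": 0,"tz": 0,"spin": 0.07},
  {"tx": 0,"ty": 0,"tz": 0,"spin": 0.07},
  {"tx": 0,"ty": 0,"tz": 0,"spin": 0.055},
])

```text
time: 5.15
eef_pos: [447.1, -80.5, 273.4]
eef_rot: [-0.0, -0.676, 0.737, 0.001]
contact_force: [0.0, -0.2, -4.3]
gripper_width: 14.9
gripper_force: 58.8
```

```bash
python3 - <<'E'
from h import *
s=bot.observe();p=s["eef_pos"];R=Ro.from_quat(np.roll(s["eef_rot"],-1)).as_matrix()
print(p,s["gripper_width"],s["contact_force"],"rack yaw err deg",np.degrees(np.arctan2(-R[1,1],-R[0,1]))+4.8)
seat=np.array([593.6,206.5,220]);u=np.array([.9965,-.0837,0])
for d in(-110,0):
  print(d,(R.T@(seat+d*u-p)).round(1))
E
```

```text
[447.12378499 -80.50563224 273.38991331] 14.948440797200524 [ 0.04056357 -0.19007766 -4.2559881 ] rack yaw err deg -0.1625743851750272
-110 [-298.3  -11.2   53.5]
0 [-298.6 -121.2   53.3]
```

Call:
jog_arm([
  {"tx": -1,"ty": -0.1,"tz": 0,"spin": 0},
  {"tx": -2,"ty": -0.1,"tz": 0,"spin": 0},
  {"tx": -2.5,"ty": -0.1,"tz": 0,"spin": 0},
  {"tx": -2.5,"ty": -0.1,"tz": 0,"spin": 0},
  {"tx": -2.5,"ty": -0.1,"tz": 0,"spin": 0},
])

```text
time: 5.57
eef_pos: [460.9, 25.1, 273.7]
eef_rot: [-0.0, -0.678, 0.735, 0.0]
contact_force: [0.6, -0.2, -2.9]
gripper_width: 14.8
gripper_force: 58.8
```

Call:
jog_arm([
  {"tx": -2.5,"ty": -0.1,"tz": 0,"spin": 0},
  {"tx": -2.5,"ty": -0.1,"tz": 0,"spin": 0},
  {"tx": -2.5,"ty": -0.1,"tz": 0,"spin": 0},
  {"tx": -2.5,"ty": -0.1,"tz": 0,"spin": 0},
  {"tx": -2.5,"ty": -0.1,"tz": 0,"spin": 0},
])

```text
time: 5.98
eef_pos: [476.1, 149.6, 273.6]
eef_rot: [-0.0, -0.678, 0.735, 0.0]
contact_force: [1.3, -0.5, -2.9]
gripper_width: 14.4
gripper_force: 58.8
```

Call:
jog_arm([
  {"tx": -2.5,"ty": 0,"tz": 0,"spin": 0},
  {"tx": -2,"ty": 0,"tz": 0,"spin": 0},
  {"tx": -1.5,"ty": 0,"tz": 0,"spin": 0},
  {"tx": -0.8,"ty": 0,"tz": 0,"spin": 0},
  {"tx": 0,"ty": 0,"tz": 0,"spin": 0},
])

```text
time: 6.4
eef_pos: [481.9, 216.8, 273.5]
eef_rot: [-0.001, -0.678, 0.735, 0.0]
contact_force: [0.1, -1.3, -2.4]
gripper_width: 14.9
gripper_force: 58.8
```

```bash
python3 - <<'E'
from h import *
a=bot.grab_frame("scene");b=bot.grab_frame("top");s=bot.observe();print(s["eef_pos"],s["eef_rot"])
cv2.imwrite("pics/s3f.png",a);cv2.imwrite("pics/t3f.png",b)
A=cv2.resize(a[130:270,330:430],None,fx=4,fy=4,interpolation=2);B=cv2.resize(b[140:280,215:315],None,fx=4,fy=4,interpolation=2)
cv2.imwrite("pics/m3.png",np.hstack([A,B]))
print("blue s",blobs(a,(100,120,80),(125,255,255),(330,100,430,260)))
E
```

```text
[482.01316467 214.99414388 274.13537493] [-3.60896684e-04 -6.77303112e-01  7.35703987e-01 -9.23471644e-05]
blue s [(38, array([387.7, 106.1]), array([55,  0,  5, 12], dtype=int32)), (10, array([392.1, 165. ]), array([61, 63,  3,  5], dtype=int32))]
```

View pics/m3.png

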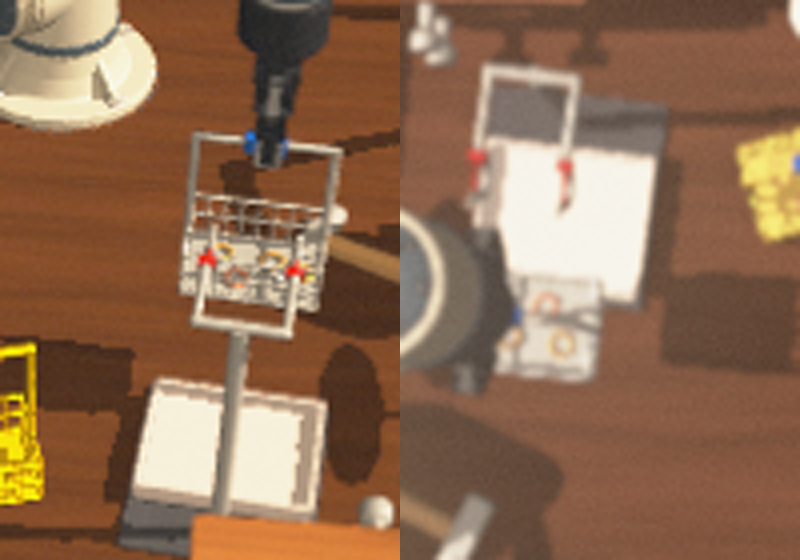

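The left panel shows the handle bar level in front of the rack, with its ends at about (378.8,163.5) and (415.5,168.0). The gates are at (382,194) and (404,197). I'll check the bar against the rack in the same camera.

```bash
python3 - <<'E'
from h import *
np.set_printoptions(precision=1,suppress=True)
for z in(286,290):
  e=[plane("scene",*c,z) for c in((378.75,163.6),(415.4,168))];d=e[1]-e[0]
  print(z,(e[0]+e[1])/2,"len",np.linalg.norm(d),"yaw",np.degrees(np.arctan2(-d[0],d[1])))
s=bot.observe();R=Ro.from_quat(np.roll(s["eef_rot"],-1)).as_matrix();print(np.degrees(np.arctan2(-R[1,1],-R[0,1])))
print((R.T@(np.array([593.6,206.5,220])-s["eef_pos"])))
E
```

```text
286 [476.4 218.7 286. ] len 126.0563779597514 yaw -5.28208336201733
290 [481.5 218.3 290. ] len 125.54806604817607 yaw -5.282083362017391
-4.73348642094453
[  -0.8 -111.9   54.1]
```

Call:
jog_arm([
  {"tx": 0,"ty": -0.6,"tz": 0,"spin": 0},
  {"tx": 0,"ty": -1.2,"tz": 0,"spin": 0},
  {"tx": 0,"ty": -1.4,"tz": 0,"spin": 0},
  {"tx": 0,"ty": -1.4,"tz": 0,"spin": 0},
  {"tx": 0,"ty": -1.4,"tz": 0,"spin": 0},
])

```text
time: 6.92
eef_pos: [542.9, 209.1, 274.7]
eef_rot: [0.0, -0.677, 0.736, -0.0]
contact_force: [-0.1, 0.1, -2.6]
gripper_width: 15.0
gripper_force: 58.8
```

Call:
jog_arm([
  {"tx": 0,"ty": -1.4,"tz": 0,"spin": 0},
  {"tx": 0,"ty": -1.4,"tz": 0,"spin": 0},
  {"tx": 0,"ty": -1.2,"tz": 0,"spin": 0},
  {"tx": 0,"ty": -1.0,"tz": 0,"spin": 0},
  {"tx": 0,"ty": 0,"tz": 0,"spin": 0},
])

```text
time: 7.33
eef_pos: [593.5, 204.6, 273.4]
eef_rot: [-0.001, -0.676, 0.737, -0.0]
contact_force: [-0.2, 0.9, -3.8]
gripper_width: 15.0
gripper_force: 58.8
```

Call:
jog_arm([
  {"tx": 0,"ty": 0,"tz": 0,"spin": 0},
  {"tx": 0,"ty": 0,"tz": 0,"spin": 0},
  {"tx": 0,"ty": 0,"tz": 0,"spin": 0},
  {"tx": 0,"ty": 0,"tz": 0,"spin": 0},
  {"tx": 0,"ty": 0,"tz": 0,"spin": 0},
])

```text
time: 7.75
eef_pos: [591.4, 206.3, 274.7]
eef_rot: [0.0, -0.677, 0.736, -0.0]
contact_force: [-0.1, -0.7, -2.7]
gripper_width: 14.8
gripper_force: 58.8
```

```bash
python3 - <<'E'
from h import *
np.set_printoptions(precision=1,suppress=True)
a=bot.grab_frame("scene");b=bot.grab_frame("top");P=[]
for _ in range(4): bot.grab_frame("top");P.append(bot.observe()["eef_pos"])
s=bot.observe();R=Ro.from_quat(np.roll(s["eef_rot"],-1)).as_matrix();print(np.mean(P,0),s["contact_force"],R.T@(np.array([593.6,206.5,220])-np.mean(P,0)))
A=cv2.resize(a[150:230,350:430],None,fx=5,fy=5,interpolation=2);B=cv2.resize(b[145:225,215:295],None,fx=5,fy=5,interpolation=2)
cv2.imwrite("pics/m4.png",np.hstack([A,B]))
E
```

```text
[591.6 206.4 274.4] [-0.3  0.  -2.7] [-0.3 -2.  54.4]
```

View pics/m4.png

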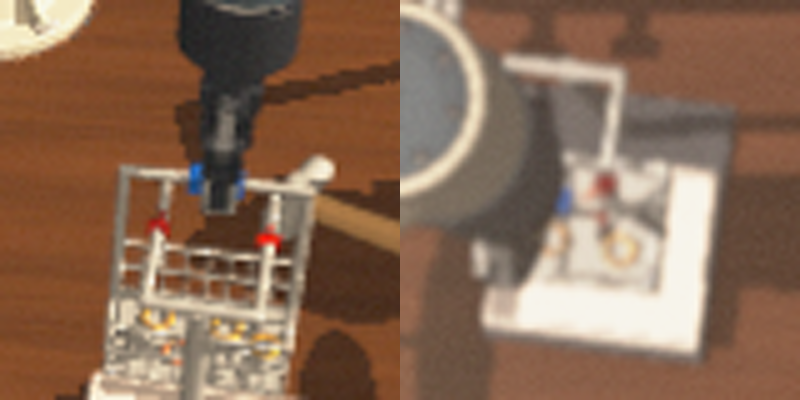

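The bar is level and centred over the prongs: its ends are at crop x 122 and 308, with the prong tips at 166 and 275. I estimate rack x of about -2 mm, so I'll press down in stages.

Call:
jog_arm([
  {"tx": 0,"ty": 0,"tz": 0.6,"spin": 0},
  {"tx": 0,"ty": 0,"tz": 0.7,"spin": 0},
  {"tx": 0,"ty": 0,"tz": 0.7,"spin": 0},
  {"tx": 0,"ty": 0,"tz": 0.6,"spin": 0},
  {"tx": 0,"ty": 0,"tz": 0.4,"spin": 0},
])

```text
time: 8.47
eef_pos: [591.3, 206.1, 242.8]
eef_rot: [-0.001, -0.677, 0.736, 0.0]
contact_force: [0.2, -0.1, -0.2]
gripper_width: 14.5
gripper_force: 59.2
```

Call:
jog_arm([
  {"tx": 0,"ty": 0,"tz": 0.3,"spin": 0},
  {"tx": 0,"ty": 0,"tz": 0.3,"spin": 0},
  {"tx": 0,"ty": 0,"tz": 0.3,"spin": 0},
  {"tx": 0,"ty": 0,"tz": 0.3,"spin": 0},
  {"tx": 0,"ty": 0,"tz": 0.3,"spin": 0},
])

```text
time: 8.88
eef_pos: [591.7, 206.4, 229.5]
eef_rot: [0.0, -0.677, 0.736, -0.0]
contact_force: [-1.7, 0.3, 1.0]
gripper_width: 15.2
gripper_force: 59.4
```

Call:
jog_arm([
  {"tx": 0,"ty": 0,"tz": 0.3,"spin": 0},
  {"tx": 0,"ty": 0,"tz": 0.3,"spin": 0},
  {"tx": 0,"ty": 0,"tz": 0.3,"spin": 0},
  {"tx": 0,"ty": 0,"tz": 0.3,"spin": 0},
  {"tx": 0,"ty": 0,"tz": 0.2,"spin": 0},
])

```text
time: 9.3
eef_pos: [591.6, 206.2, 214.0]
eef_rot: [-0.001, -0.677, 0.736, 0.0]
contact_force: [-0.6, -0.3, -3.6]
gripper_width: 14.8
gripper_force: 58.9
```

Call:
jog_arm([
  {"tx": 0,"ty": 0,"tz": 0.2,"spin": 0},
  {"tx": 0,"ty": 0,"tz": 0.2,"spin": 0},
  {"tx": 0,"ty": 0,"tz": 0.2,"spin": 0},
  {"tx": 0,"ty": 0,"tz": 0.1,"spin": 0},
  {"tx": 0,"ty": 0,"tz": 0,"spin": 0},
])

```text
time: 9.72
eef_pos: [591.7, 206.3, 208.0]
eef_rot: [-0.0, -0.677, 0.736, 0.0]
contact_force: [-0.2, 0.3, -2.9]
gripper_width: 14.6
gripper_force: 58.9
```

Call:
jog_arm([
  {"tx": 0,"ty": 0,"tz": 0.1,"spin": 0},
  {"tx": 0,"ty": 0,"tz": 0.1,"spin": 0},
  {"tx": 0,"ty": 0,"tz": 0.1,"spin": 0},
  {"tx": 0,"ty": 0,"tz": 0,"spin": 0},
  {"tx": 0,"ty": 0,"tz": 0,"spin": 0},
])

```text
time: 10.13
eef_pos: [591.8, 206.3, 205.3]
eef_rot: [0.0, -0.677, 0.736, -0.0]
contact_force: [0.0, 0.0, -2.9]
gripper_width: 14.8
gripper_force: 58.9
```

Call:
jog_arm([
  {"tx": 0,"ty": 0,"tz": 0.1,"spin": 0},
  {"tx": 0,"ty": 0,"tz": 0,"spin": 0},
  {"tx": 0,"ty": 0,"tz": 0,"spin": 0},
  {"tx": 0,"ty": 0,"tz": 0,"spin": 0},
  {"tx": 0,"ty": 0,"tz": 0,"spin": 0},
])

```text
time: 10.55
eef_pos: [592.0, 206.3, 204.6]
eef_rot: [0.0, -0.677, 0.736, -0.0]
contact_force: [-0.1, -0.8, -1.0]
gripper_width: 14.8
gripper_force: 59.2
```

Call:
jog_arm([
  {"tx": 0,"ty": 0,"tz": 0.1,"spin": 0},
  {"tx": 0,"ty": 0,"tz": 0,"spin": 0},
  {"tx": 0,"ty": 0,"tz": 0,"spin": 0},
  {"tx": 0,"ty": 0,"tz": 0,"spin": 0},
  {"tx": 0,"ty": 0,"tz": 0,"spin": 0},
])

```text
time: 10.97
eef_pos: [592.0, 206.3, 204.3]
eef_rot: [0.001, -0.677, 0.736, -0.0]
contact_force: [-1.7, 0.2, 5.1]
gripper_width: 15.0
gripper_force: 59.9
```

```bash
python3 - <<'E'
from h import *
a=bot.grab_frame("scene");s=bot.observe();print(s["eef_pos"],s["contact_force"])
crop("s5.png",a,(350,150,430,240),6)
E
```

```text
[592.04044625 206.31639892 204.33392322] [-1.21080153 -0.4676852   5.97806435]
```

View pics/s5.png

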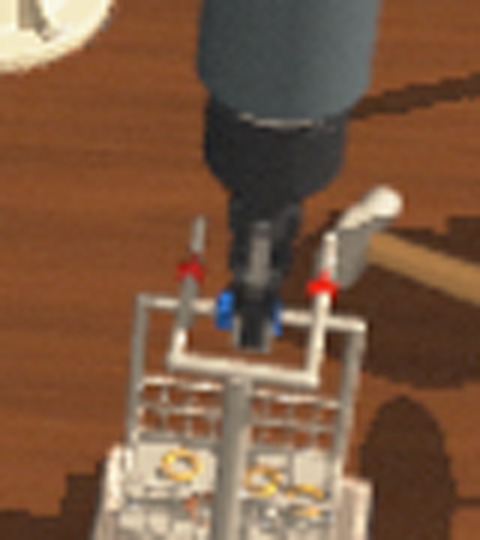

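The bar rests in both prongs below the closed red gates at (190,268) and (321,287), and the upward reaction of 6 N confirms it is seated. I'll ease off and release.

Call:
jog_arm([
  {"tx": 0,"ty": 0,"tz": -0.1,"spin": 0},
  {"tx": 0,"ty": 0,"tz": 0,"spin": 0},
  {"tx": 0,"ty": 0,"tz": 0,"spin": 0},
  {"tx": 0,"ty": 0,"tz": 0,"spin": 0},
  {"tx": 0,"ty": 0,"tz": 0,"spin": 0},
])

```text
time: 11.43
eef_pos: [592.0, 206.3, 204.4]
eef_rot: [0.0, -0.677, 0.736, -0.0]
contact_force: [0.1, -0.4, 3.2]
gripper_width: 15.0
gripper_force: 59.6
```

Call:
jog_arm([
  {"tx": 0,"ty": 0,"tz": 0,"spin": 0},
  {"tx": 0,"ty": 0,"tz": 0,"spin": 0},
  {"tx": 0,"ty": 0,"tz": 0,"spin": 0},
  {"tx": 0,"ty": 0,"tz": 0,"spin": 0},
  {"tx": 0,"ty": 0,"tz": 0,"spin": 0},
], grip=0)

```text
time: 11.85
eef_pos: [591.6, 206.3, 204.0]
eef_rot: [-0.0, -0.677, 0.736, 0.0]
contact_force: [-0.2, 0.0, -0.3]
gripper_width: 42.6
gripper_force: 0.0
```

Call:
jog_arm([
  {"tx": 0,"ty": 0,"tz": -0.5,"spin": 0},
  {"tx": 0,"ty": 0,"tz": -1,"spin": 0},
  {"tx": 0,"ty": 0,"tz": -1,"spin": 0},
  {"tx": 0,"ty": 0,"tz": -1.5,"spin": 0},
  {"tx": 0,"ty": 0,"tz": -1.5,"spin": 0},
])

```text
time: 12.27
eef_pos: [591.9, 206.2, 261.1]
eef_rot: [0.0, -0.677, 0.736, -0.0]
contact_force: [0.0, -0.3, -0.1]
gripper_width: 42.9
gripper_force: 0.0
```

Call:
jog_arm([
  {"tx": 0,"ty": 0,"tz": -2,"spin": 0},
  {"tx": 0,"ty": 0,"tz": -2,"spin": 0},
  {"tx": 0,"ty": 0,"tz": -2,"spin": 0},
  {"tx": 0,"ty": 2,"tz": -2,"spin": 0},
  {"tx": 0,"ty": 3,"tz": 0,"spin": 0},
])

```text
time: 12.68
eef_pos: [544.0, 210.3, 343.2]
eef_rot: [0.003, -0.676, 0.737, -0.001]
contact_force: [-0.9, 1.6, 0.2]
gripper_width: 42.7
gripper_force: 0.0
```

Call:
jog_arm([
  {"tx": 0,"ty": 3,"tz": 0,"spin": 0},
  {"tx": 0,"ty": 3,"tz": 0,"spin": 0},
  {"tx": 0,"ty": 3,"tz": 0,"spin": 0},
  {"tx": 0,"ty": 3,"tz": 0,"spin": 0},
  {"tx": 0,"ty": 2,"tz": 0,"spin": 0},
])

```text
time: 13.1
eef_pos: [400.5, 221.8, 341.3]
eef_rot: [0.002, -0.677, 0.736, 0.0]
contact_force: [1.4, 0.1, 0.8]
gripper_width: 42.8
gripper_force: 0.0
```

```bash
python3 - <<'E'
from h import *
a=bot.grab_frame("scene");b=bot.grab_frame("top")
A=cv2.resize(a[150:240,350:430],None,fx=5,fy=5,interpolation=2);B=cv2.resize(b[145:235,215:295],None,fx=5,fy=5,interpolation=2)
cv2.imwrite("pics/m6.png",np.hstack([A,B]))
E
```

```text
(no output)
```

View pics/m6.png

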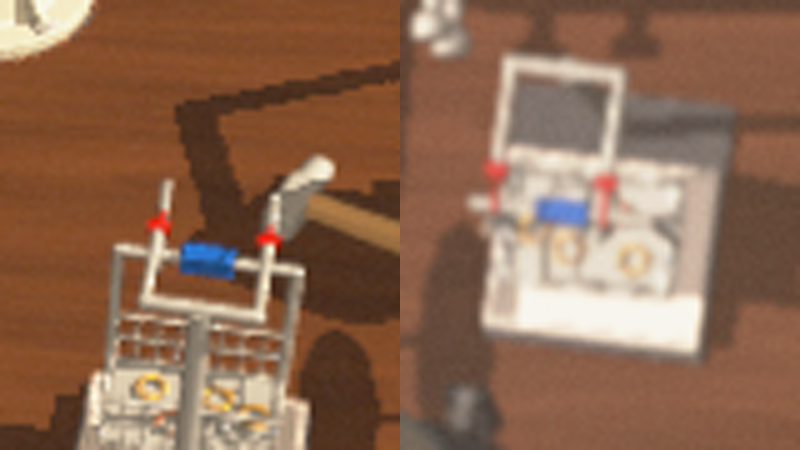

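The basket hangs by its bar on both prongs over the tray. The grip is at about (208,260) on the left and (562,212) on the right, and both red gates are shut above the bar. I'll let it settle and hand in.

Call:
jog_arm([
  {"tx": 0,"ty": 0,"tz": 0,"spin": 0},
  {"tx": 0,"ty": 0,"tz": 0,"spin": 0},
  {"tx": 0,"ty": 0,"tz": 0,"spin": 0},
  {"tx": 0,"ty": 0,"tz": 0,"spin": 0},
  {"tx": 0,"ty": 0,"tz": 0,"spin": 0},
])

```text
time: 13.62
eef_pos: [402.9, 222.0, 338.9]
eef_rot: [-0.001, -0.677, 0.736, -0.0]
contact_force: [0.7, -0.7, 0.2]
gripper_width: 42.6
gripper_force: 0.0
```

Call:
jog_arm([
  {"tx": 0,"ty": 0,"tz": 0,"spin": 0},
  {"tx": 0,"ty": 0,"tz": 0,"spin": 0},
  {"tx": 0,"ty": 0,"tz": 0,"spin": 0},
  {"tx": 0,"ty": 0,"tz": 0,"spin": 0},
  {"tx": 0,"ty": 0,"tz": 0,"spin": 0},
])

```text
time: 14.03
eef_pos: [402.4, 222.0, 339.3]
eef_rot: [-0.0, -0.677, 0.736, -0.0]
contact_force: [-0.0, 0.3, 0.6]
gripper_width: 42.8
gripper_force: 0.0
```

Call:
jog_arm([
  {"tx": 0,"ty": 0,"tz": 0,"spin": 0},
  {"tx": 0,"ty": 0,"tz": 0,"spin": 0},
  {"tx": 0,"ty": 0,"tz": 0,"spin": 0},
  {"tx": 0,"ty": 0,"tz": 0,"spin": 0},
  {"tx": 0,"ty": 0,"tz": 0,"spin": 0},
])

```text
time: 14.45
eef_pos: [402.4, 222.1, 339.3]
eef_rot: [-0.0, -0.677, 0.736, 0.0]
contact_force: [-0.9, 0.1, -0.2]
gripper_width: 42.8
gripper_force: 0.0
```

```bash
python3 - <<'E'
from h import *
B=(350,150,430,240);K=((100,120,80),(125,255,255))
for _ in range(3): print(blobs(bot.grab_frame("scene"),*K,B)[0][:2])
print(bot.close_job())
E
```

```text
(60, array([390.9, 201.6]))
(60, array([390.9, 201.6]))
(61, array([391. , 201.7]))
the job is handed in; nothing more can be done
None
```

The steel basket hangs level and still on both prongs over the tray with both red gates shut above the bar; I handed the job in at about 14.6 s, well under the 51 s limit, with the arm clear (no verdict was returned).

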